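# Gate the feed dispenser and hold its paddle at the third click

### The job

Shut off the feed dispenser for cleaning: take the flat steel gate plate with the red handle out of the wooden rack, slide it edgewise down into the dispenser's slot until it is fully home, and let go of it. Only then press the orange paddle down with the fingers, past the first two clicks to the third but not on to the bottom, and finish holding it there against its spring, so that the chute flap stays open for me to brush out. Leave the blue-handled plate, the jar and the scoop where they are.

Things in the scene. Friction and masses are not known exactly. Their poses are not given: they have to be found in the camera images.
- gate_plate: Gate plate, loose, about 120 g, upright in one of the rack's slots, origin 10 mm above the table. Steel blade 60 (y) x 4 (x) x 80 tall; above it a flange 22 (x) x 80 (y) x 4, then a RED handle 14 (x) x 34 (y) x 50 tall. Origin: middle of the blade's bottom edge, z up: flange at z 80 to 84, handle at 84 to 134. Same when turned half round.
- gate_plate_grip (a point): On the gate plate's handle, on its middle line, 112 mm above the blade's bottom edge (22 mm below the handle's top): a good place to pinch, closing along the plate's x (14 mm). Axes as the plate's.
- sieve_plate: A second plate of the very same shape with a BLUE handle, in the rack's other slot. Leave it.
- rack: Fixed wooden rack block 60 (x) x 200 (y) x 50 tall, origin at the centre of its underside. Two slots in its top in line along its y, centred 50 mm either side of the middle, 40 mm deep, 5 mm wide. Beyond it (+x) stands a lazy susan with two clay dishes, up to 75 mm tall.
- dispenser: Feed dispenser, fixed, grey base 140 (x) x 375 (y) mm. Origin on the table below the gate slot's centre. Green throat block 90 x 90, 90 tall, with the slot in its top; black canister with lid, 116 across, 224 tall, centred at y +145; grey paddle housing 75 x 64, 90 tall, centred at y -112; small steel chute lip on the -x side.
- gate_slot (a point): Centre of the gate slot's mouth, in the throat block's flat top 90 mm above the table; axes as the dispenser's. Slot 70 mm long along x, 8 mm wide along y (bevelled mouth 16 wide, 4 deep), 82 mm deep: the 80 mm blade, its width along the slot's x, goes in whole; fully home, the flange lies on the block's top.
- portion_paddle (a joint): How far the orange paddle is pressed, m: 0 up (rest), travel straight down, bottom stop at 0.048. Clicks (notches) at 0.012, 0.024, 0.036 (the third). It springs back up from anywhere when let go: it takes 4 to 5 N at the top and 8 N at the third click, about 3 N more just past each click (by 3 mm) and 3 N less 3 mm short of the next. A push of 6 to 10 N stays near the third click.
- paddle_top (a point): Centre of the flat top of the orange paddle, a pad 50 (x) x 40 (y) x 10 mm on a square steel stem; it moves down with it. At rest it is 150 mm above the table, 110 mm from the slot's centre toward the dispenser's -y. Axes as the dispenser's.
- green_jar: Loose green glass jar 80 mm across, 130 mm tall, origin at the centre of its underside.
- scoop: Loose stainless scoop, 190 mm long, lying on the table along its x, origin under it.

How it is judged:
By the outcome, as a careful person would: the job done as asked, in the order asked, and still so for the second after the job is handed in, while the arm keeps its last pose, push and grip.
It also fails if it takes over 54 s, if anything falls off the work surface, if the arm or the gripper's body presses on something with over 40 N, if the wrist force passes 120 N, or if a joint passes its speed limit or range.

### The arm

A 7-joint arm with a two-finger parallel gripper is mounted at the origin on the work surface. World frame = base frame: x ahead of the robot, y to its left, z up, the work surface at z = 0. Lengths are in m, angles in rad, forces in N, time in s.
With the tool pointing down it reaches from about 0.4 to 0.85 m from the base axis. Payload 4.5 kg.
Tool frame: the origin (TCP) lies at the very end of the fingers, on their centre line; the grasp point (between the pads) lies 19 mm behind it (r.grip_point_offset is the distance from the TCP to the grasp point, in m); y points along the fingers, x is the direction in which the jaws open and shut, and the axes are right-handed (so a half turn about y gives the same grasp; the last joint's range is limited). The gripper opens to 88 mm and grips with 3 to 60 N. Pads are 18 mm wide; open, the fingers measure 123 mm over their backs; the gripper's body (75 mm by 187 mm) begins 45 mm behind the grasp point.
Start: joints at [-1.265, 0.689, -0.195, 1.565, 0.157, 0.902, -0.215], TCP at [0.168, 0.602, 0.239] pointing down, gripper open.
Joint ranges: [-3.01, 3.01], [-0.46, 2.08], [-1.47, 1.51], [0.13, 2.56], [-1, 4.14], [0.04, 2.09], [-2.66, 2.66]. Speed limits (rad/s): [2.57, 2.57, 3.14, 3.14, 3.14, 3.14, 3.14].

### API

Orientations are given as a unit quaternion [x, y, z, w].
In Python, from plant import get_state, snapshot, camera_params, job, r gives the robot as it stands.
- The arm moves only by the tool carry_out, never from a script. Its arguments are lists of equal length, an entry for each row: "offset": the shift along the world's x, y, z in m, a list of three; "twist": the turn about the world's z in degrees. In form: {"offset": [[tx, ty, tz], ...], "twist": [twist, ...]}. A call has 1 to 8 rows; each row shifts and turns the commanded pose from where the row before left it; what a row does not reach is not made up. A row lasts 1/8 s, in which the tool goes at most 62.5 mm and 10.7 degrees, less where a joint would pass 70% of its speed; a pose out of reach is approached as far as the arm can. A call with a gripper value outside its range is refused whole. "grip" is the finger opening in m, from 0 to 0.0881, set as the call begins (left out, the last holds). The fingers move at their own pace and stop on an object; "newtons" is the grip in N (left out, the last holds). Time passes only in rows, so rows that do not move let the fingers close. It gives the time, the measured TCP pose, the force and the opening at its end, in the units of the state.
- get_state(): the state, without advancing time (a new reading comes with each control period).
- snapshot(name): name is "side" or "top" or "wrist"; returns the picture (400x640x3 uint8, red, green, blue); there is no depth.
- camera_params(name): a dict with "camera_matrix" (3x3 intrinsics, pixels), "dist_coeffs" ([k1, k2, p1, p2, k3] as OpenCV has them; the pictures are not rectified), "eye" and "orientation" of the camera in the world. Camera axes: x right, y up, looking along -z (the intrinsics and any distortion apply to the point x, -y, -z); pixel columns grow to the right and rows downward; lengths in m; the calibration is good to about 2 mm. A picture is of the moment at which its call begins: read the wrist's pose just before it. camera_params takes no time and is no camera call; for the wrist camera it gives the pose at the moment of the call.
- job.finish_job(): hands the job in, once; it reports no verdict.
The state is a dict: "clock": time; "q": joint angles; "qd": joint speeds; "joint_torque": joint torques, N m; "tool_pos": TCP position; "eef_rot": TCP orientation; "contact_force": force on the tool from outside, world axes, zero at the start; "moment": the same for the moment, N m; "opening": opening from 0.0 (shut) to 1.0 (fully open).
Only numpy, scipy, OpenCV 4.12 (cv2) and the standard library are available. Lean on these libraries where they do the work, as an engineer would, in place of code of your own. Each camera call takes 0.05 s, during which the arm holds its last target. There are 200 camera calls.

## Working session

There is one attempt and no reset: what is moved stays moved. The work goes in short steps, Python scripts to look and compute and a tool call to move; the robot and the scene stay as the last step left them, time stands still between calls to the robot, and variables do not carry over. Pictures are saved under pics/ and viewed, about 8 in all and at most 12, crops included, and the job is handed in when it is done.

Besides the shell and the picture viewer there is one more tool, called by a JSON object that holds its "api" and its "payload", one argument or row to a line. carry_out: Moves the arm, as the interface text tells. Its arguments: {"type":"object","properties":{"offset":{"type":"array"},"twist":{"type":"array"},"grip":{"type":"number"},"newtons":{"type":"number"}},"required":["offset","twist"]}

```bash
mkdir -p pics; cat > h.py <<'E'
import numpy as np, cv2
from scipy.spatial.transform import Rotation as R
from plant import get_state, snapshot, camera_params, job, r
def cam(n):
    p=camera_params(n); return p
def rot(p):
    o=np.array(p["orientation"],float)
    return R.from_quat(o).as_matrix() if o.size==4 else o.reshape(3,3)
def ray(p,uv):
    uv=np.array(uv,float).reshape(-1,1,2)
    n=cv2.undistortPoints(uv,np.array(p["camera_matrix"]),np.array(p["dist_coeffs"])).reshape(-1,2)
    d=np.c_[n[:,0],-n[:,1],-np.ones(len(n))]@rot(p).T
    return np.array(p["eye"]),d
def onz(p,uv,z):
    e,d=ray(p,uv); return e+d*((z-e[2])/d[:,2])[:,None]
def proj(p,X):
    c=(np.array(X).reshape(-1,3)-p["eye"])@rot(p); c=c*[1,-1,-1]
    return cv2.projectPoints(c,np.zeros(3),np.zeros(3),np.array(p["camera_matrix"]),np.array(p["dist_coeffs"]))[0].reshape(-1,2)
def save(n,im): cv2.imwrite("pics/"+n+".png",im[:,:,::-1])
E
python3 - <<'E'
from h import *
t=snapshot("top");s=snapshot("side")
save("top0",t);save("side0",s)
for n in("top","side"):
    p=cam(n);print(n,p)
print(get_state()["tool_pos"],get_state()["eef_rot"],get_state()["clock"])
E
```

```text
top {'camera_matrix': array([[512.64132508,   0.        , 312.95789567],
       [  0.        , 512.64132508, 202.95492289],
       [  0.        ,   0.        ,   1.        ]]), 'dist_coeffs': array([-0.03509749,  0.        ,  0.        ,  0.        ,  0.        ]), 'eye': array([ 0.42209433, -0.11704725,  1.39966856]), 'orientation': array([ 0.01460513, -0.02937289, -0.69559237,  0.71768738])}
side {'camera_matrix': array([[468.50286223,   0.        , 316.25299025],
       [  0.        , 468.50286223, 194.73839785],
       [  0.        ,   0.        ,   1.        ]]), 'dist_coeffs': array([-0.14199796,  0.        ,  0.        ,  0.        ,  0.        ]), 'eye': array([0.44256673, 0.61622092, 0.99872804]), 'orientation': array([-0.0233179 ,  0.3414713 ,  0.93852482, -0.04499762])}
[0.1676762  0.60150654 0.23797219] [ 0.56350599  0.42721679 -0.42811101 -0.56273242] 0.1
```

View pics/top0.png

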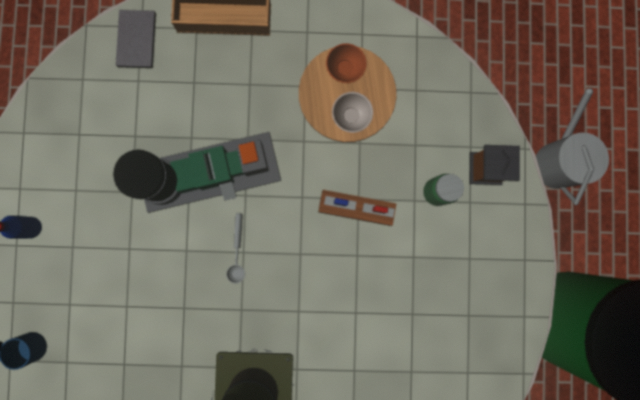

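View pics/side0.png

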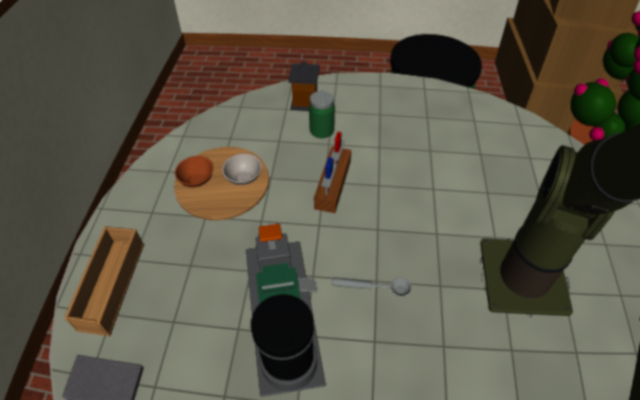

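The top view shows the rack (blue handle about (341,202), red (379,209)), and the dispenser: canister (143,175), slot about (212,165), orange paddle (249,153). The side view shows the same objects with the red handle at (338,142) and the paddle at (270,233).

```bash
python3 - <<'E'
from h import *
t=cv2.imread("pics/top0.png");s=cv2.imread("pics/side0.png")
pt,ps=cam("top"),cam("side")
def blob(im,lo,hi,box,name,p,z):
    h=cv2.cvtColor(im,cv2.COLOR_BGR2HSV);m=cv2.inRange(h,lo,hi)
    k=np.zeros_like(m);x0,y0,x1,y1=box;k[y0:y1,x0:x1]=m[y0:y1,x0:x1]
    n,l,st,c=cv2.connectedComponentsWithStats(k)
    if n<2: print(name,"none");return
    i=1+np.argmax(st[1:,4]);pts=np.argwhere(l==i)[:,::-1].astype(np.float32)
    rr=cv2.minAreaRect(pts);bx=cv2.boxPoints(rr)
    print(name,st[i],c[i].round(1),rr,"\n",onz(p,[c[i]],z).round(4),onz(p,bx,z)[:,:2].round(4).tolist());return c[i]
a=blob(t,(0,150,90),(8,255,255),(365,198,395,218),"red",pt,.144)
blob(t,(110,120,50),(130,255,255),(325,192,360,212),"blue",pt,.144)
b=blob(t,(5,180,120),(18,255,255),(230,135,270,172),"orange",pt,.15)
blob(t,(5,80,60),(20,200,200),(310,180,405,235),"rack",pt,.05)
blob(t,(70,80,20),(90,255,255),(165,140,240,200),"green",pt,.09)
c=blob(s,(0,150,70),(8,255,255),(325,128,348,155),"red s",ps,.12)
d=blob(s,(5,180,120),(18,255,255),(255,220,290,245),"orange s",ps,.15)
def tri(u,v):
    e1,d1=ray(pt,[u]);e2,d2=ray(ps,[v]);d1=d1[0];d2=d2[0]
    k=np.linalg.lstsq(np.c_[d1,-d2],e2-e1,rcond=None)[0];print("tri",(e1+d1*k[0]).round(4),(e2+d2*k[1]).round(4))
tri(a,c);tri(b,d)
v=np.vstack([cv2.resize(t[120:240,110:270],None,fx=4,fy=4,interpolation=cv2.INTER_CUBIC)])
w=cv2.resize(t[180:235,310:410],None,fx=6,fy=5,interpolation=cv2.INTER_CUBIC)
cv2.imwrite("pics/c1.png",v)
E
```

```text
red [374 205  13   7  70] [380.3 208.3] ((380.2026672363281, 208.2837677001953), (12.329923629760742, 5.753964424133301), 9.462322235107422) 
 [[ 0.4928 -0.3083  0.144 ]] [[0.4879, -0.2919], [0.5019, -0.2939], [0.4979, -0.3241], [0.4838, -0.3221]]
blue [335 199  12   6  51] [340.6 201.6] ((340.5769348144531, 201.61538696289062), (11.570852279663086, 4.118439197540283), 11.309932708740234) 
 [[ 0.5062 -0.2098  0.144 ]] [[0.5035, -0.195], [0.5135, -0.1967], [0.5088, -0.2248], [0.4988, -0.223]]
orange [240 143  17  20 246] [248.  152.5] ((247.97061157226562, 152.38235473632812), (17.70509910583496, 13.824529647827148), 75.96376037597656) 
 [[0.6193 0.0211 0.15  ]] [[0.6359, 0.0436], [0.6453, 0.0111], [0.6031, -0.0011], [0.5938, 0.0314]]
rack [ 319  190   77   35 1103] [356.2 208. ] ((356.95184326171875, 207.31768798828125), (75.1309585571289, 22.721946716308594), 10.407711029052734) 
 [[ 0.497  -0.2586  0.05  ]] [[0.4839, -0.1578], [0.5434, -0.1669], [0.5137, -0.3639], [0.4542, -0.3542]]
green [ 171  147   69   45 1825] [204.8 168.5] ((205.8459014892578, 167.59506225585938), (34.871238708496094, 67.45207977294922), 76.75948333740234) 
 [[0.5837 0.1368 0.09  ]] [[0.6069, 0.2296], [0.6525, 0.063], [0.5654, 0.039], [0.5203, 0.2049]]
red s [334 132   7  20  98] [337.2 141.8] ((337.18463134765625, 141.52310180664062), (5.209458351135254, 19.349416732788086), 7.125016689300537) 
 [[ 0.4903 -0.3086  0.12  ]] [[0.4979, -0.2729], [0.4971, -0.3489], [0.4826, -0.3475], [0.4841, -0.2717]]
orange s [259 224  23  18 316] [269.7 232.4] ((269.6156005859375, 232.2514190673828), (14.97763442993164, 21.364036560058594), 81.25383758544922) 
 [[0.6174 0.0262 0.15  ]] [[0.6465, 0.0126], [0.6004, -0.0009], [0.5893, 0.0388], [0.6343, 0.0518]]
tri [ 0.4944 -0.3125  0.1165] [ 0.4905 -0.3125  0.1163]
tri [0.6203 0.0218 0.1438] [0.6188 0.0217 0.1435]
```

View pics/c1.png

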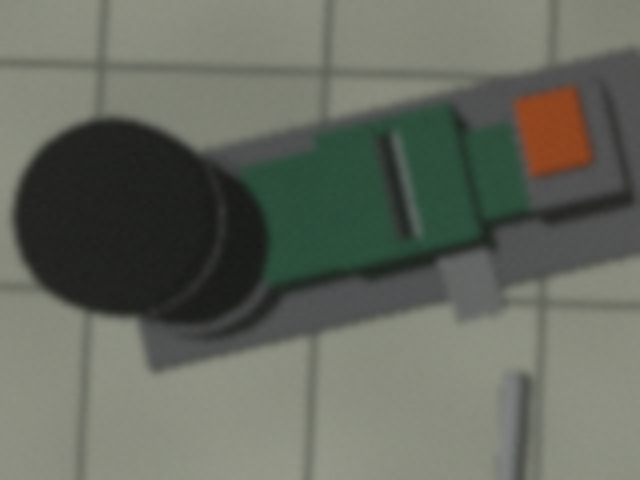

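The crop shows the slot centre at about (401,185), i.e. full-image (210.2,166.2), the paddle top at (555,130) and the chute lip at (470,280), so the dispenser's −y points right.

If the gripper body is 187 mm wide along the jaws, pinching across the plate's x would hit the canister (edge 87 mm from the slot). I'll pinch along the handle's 34 mm instead.

```bash
python3 - <<'E'
from h import *
p=cam("top")
print("slot",onz(p,[[210.2,166.2]],.09))
s=get_state();M=R.from_quat(s["eef_rot"]).as_matrix();print(M.round(3));print("jaw yaw",np.degrees(np.arctan2(M[1,0],M[0,0])))
w=cam("wrist");print(w["eye"]-s["tool_pos"],(M.T@(w["eye"]-s["tool_pos"])).round(3),"cam fwd",-rot(w)[:,2])
print(r.grip_point_offset)
E
```

```text
slot [[0.59007436 0.12317354 0.09      ]]
[[ 0.268 -0.    -0.963]
 [ 0.963 -0.002  0.268]
 [-0.002 -1.    -0.   ]]
jaw yaw 74.43009147664363
[-0.06948941  0.01959283  0.14580291] [-0.    -0.146  0.072] cam fwd [ 0.27327426 -0.07818188 -0.95875376]
0.0187
```

{"api": "carry_out", "payload": {
  "offset": [
    [0.03,-0.03,0.04],
    [0.03,-0.03,0.04],
    [0.035,-0.04,0.02],
    [0.035,-0.04,0],
    [0.035,-0.045,0],
    [0.035,-0.045,0],
    [0.03,-0.05,0],
    [0.02,-0.05,0]
  ],
  "twist": [0,0,0,0,0,0,0,0],
  "grip": 0.06
}}

```text
clock: 1.1
tool_pos: [0.4189, 0.2699, 0.3384]
eef_rot: [0.564, 0.427, -0.427, -0.563]
contact_force: [0.1, -0.6, -0.2]
opening: 0.68
```

{"api": "carry_out", "payload": {
  "offset": [
    [0.02,-0.055,0],
    [0.015,-0.055,0],
    [0.01,-0.055,0],
    [0,-0.06,0],
    [0,-0.06,0],
    [0,-0.06,0],
    [0,-0.06,0],
    [0,-0.055,0]
  ],
  "twist": [1,1,1,1,1,1,1,0]
}}

```text
clock: 2.1
tool_pos: [0.4622, -0.1901, 0.3386]
eef_rot: [-0.536, -0.461, 0.461, 0.536]
contact_force: [0.9, -0.2, 0.5]
opening: 0.682
```

{"api": "carry_out", "payload": {
  "offset": [
    [0.01,-0.04,-0.02],
    [0.01,-0.04,-0.02],
    [0.01,-0.04,-0.02],
    [0,0,-0.02],
    [0,0,0],
    [0,0,0]
  ],
  "twist": [0,0,0,0,0,0]
}}

```text
clock: 2.85
tool_pos: [0.4931, -0.3074, 0.2593]
eef_rot: [0.536, 0.462, -0.461, -0.536]
contact_force: [-0.4, 0.2, 0.4]
opening: 0.675
```

```bash
python3 - <<'E'
from h import *
p=cam("wrist");w=snapshot("wrist");t=snapshot("top");save("w1",w)
np.save("pw1.npy",p,allow_pickle=True)
h=cv2.cvtColor(w,cv2.COLOR_RGB2HSV);m=cv2.inRange(h,(0,150,60),(8,255,255))|cv2.inRange(h,(172,150,60),(180,255,255))
n,l,st,c=cv2.connectedComponentsWithStats(m);i=1+np.argmax(st[1:,4]);pts=np.argwhere(l==i)[:,::-1].astype(np.float32)
rr=cv2.minAreaRect(pts);print(st[i],c[i],rr);print(onz(p,cv2.boxPoints(rr),.144).round(4),onz(p,[c[i]],.144))
s=get_state();M=R.from_quat(s["eef_rot"]).as_matrix();print("jaw",np.degrees(np.arctan2(M[1,0],M[0,0])))
save("t1",np.vstack([cv2.resize(w,(640,400))[:, :],cv2.resize(t[130:330,230:550],(320,200))[:,:].repeat(1,0) if 0 else cv2.copyMakeBorder(t[130:330,230:550],0,0,0,320,0)]))
E
```

```text
[303 181  34  22 635] [320.1023622  191.92598425] ((319.5, 191.5), (21.0, 33.0), 90.0)
[[ 0.4743 -0.3245  0.144 ]
 [ 0.479  -0.2929  0.144 ]
 [ 0.5    -0.2958  0.144 ]
 [ 0.4952 -0.328   0.144 ]] [[ 0.48751067 -0.30974575  0.144     ]]
jaw 81.48534186974439
```

View pics/t1.png

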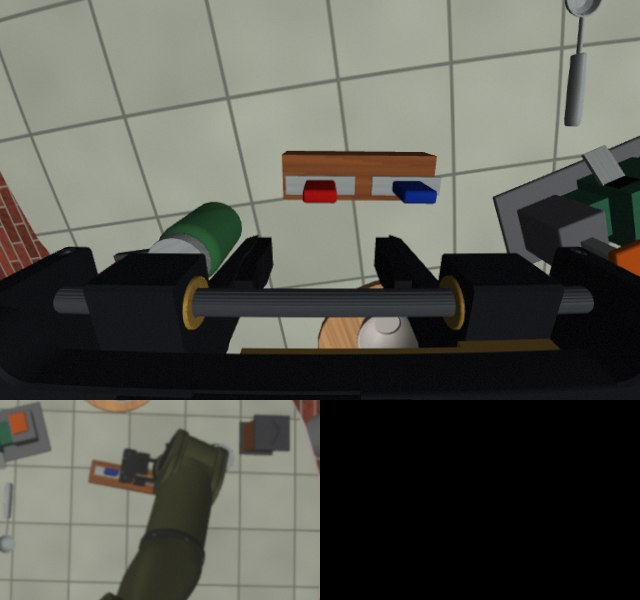

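Wrist picture: the gripper body is wide along the jaws, as I feared. The red handle is at (320,192), blue at (415,192), and the jaws are aligned with the rack. The handle centre works out at (0.491, −0.310), which agrees with the top view. Going down.

{"api": "carry_out", "payload": {
  "offset": [
    [-0.002,-0.002,-0.04],
    [0,0,-0.04],
    [0,0,-0.03],
    [0,0,-0.025],
    [0,0,-0.015],
    [0,0,-0.005],
    [0,0,0],
    [0,0,0]
  ],
  "twist": [0,0,0,0,0,0,0,0]
}}

```text
clock: 3.95
tool_pos: [0.4914, -0.3103, 0.1047]
eef_rot: [0.537, 0.461, -0.461, -0.535]
contact_force: [-0.1, 0.8, 0.4]
opening: 0.681
```

{"api": "carry_out", "payload": {
  "offset": [
    [0,0,0],
    [0,0,0],
    [0,0,0],
    [0,0,0],
    [0,0,0],
    [0,0,0]
  ],
  "twist": [0,0,0,0,0,0],
  "grip": 0.02,
  "newtons": 30
}}

```text
clock: 4.7
tool_pos: [0.4909, -0.31, 0.1039]
eef_rot: [0.536, 0.461, -0.461, -0.536]
contact_force: [-0.3, 0.2, 2.2]
opening: 0.382
```

{"api": "carry_out", "payload": {
  "offset": [
    [0,0,0.01],
    [0,0,0.02],
    [0,0,0.03],
    [0,0,0.04],
    [0,0,0.04],
    [0,0,0.04],
    [0,0,0.02],
    [0,0,0]
  ],
  "twist": [0,0,0,0,0,0,0,0]
}}

```text
clock: 5.7
tool_pos: [0.4912, -0.3102, 0.3054]
eef_rot: [0.537, 0.462, -0.461, -0.535]
contact_force: [-0.1, -0.0, -1.8]
opening: 0.38
```

{"api": "carry_out", "payload": {
  "offset": [
    [0.005,0.02,0],
    [0.006,0.03,0],
    [0.008,0.035,0],
    [0.008,0.04,0],
    [0.009,0.04,0],
    [0.009,0.04,0],
    [0.009,0.04,0],
    [0.009,0.04,0]
  ],
  "twist": [-4,-5,-5,-5,-5,-5,-5,-5]
}}

```text
clock: 6.7
tool_pos: [0.5528, -0.0236, 0.3022]
eef_rot: [-0.659, -0.254, 0.256, 0.66]
contact_force: [0.1, 0.1, -1.4]
opening: 0.386
```

{"api": "carry_out", "payload": {
  "offset": [
    [0.009,0.04,0],
    [0.009,0.04,0],
    [0.009,0.035,0],
    [0.008,0.035,0],
    [0,0,-0.02],
    [0,0,-0.02],
    [0,0,0],
    [0,0,0]
  ],
  "twist": [-5,-5,-5,-5,-5,-1,0,0]
}}

```text
clock: 7.7
tool_pos: [0.5887, 0.1249, 0.2637]
eef_rot: [0.7, 0.101, -0.101, -0.7]
contact_force: [0.2, -0.7, -0.6]
opening: 0.38
```

```bash
python3 - <<'E'
from h import *
p=cam("wrist");w=snapshot("wrist");s=snapshot("side")
save("w2",w);save("s2",s)
import pickle;pickle.dump(p,open("pw2.pkl","wb"))
st=get_state();M=R.from_quat(st["eef_rot"]).as_matrix();print("jaw",np.degrees(np.arctan2(M[1,0],M[0,0])),st["tool_pos"])
g=cv2.resize(s[180:400,210:360],None,fx=1.36,fy=1.36)
save("v2",np.vstack([w[0:400],]) )
save("v3",np.hstack([cv2.resize(s[190:330,220:340],None,fx=4,fy=4,interpolation=cv2.INTER_CUBIC)]))
E
```

```text
jaw 16.421463065693857 [0.58918192 0.12495745 0.26436506]
```

View pics/v2.png

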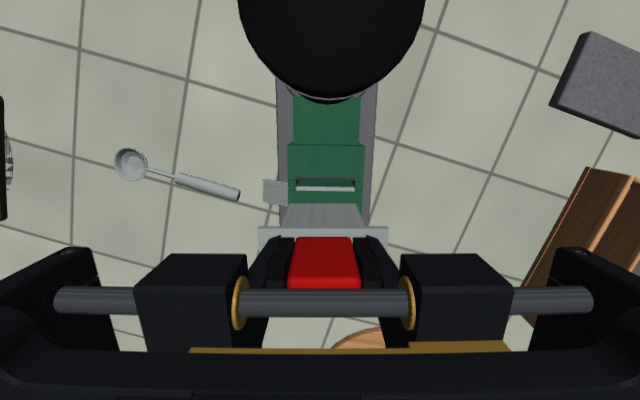

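View pics/v3.png

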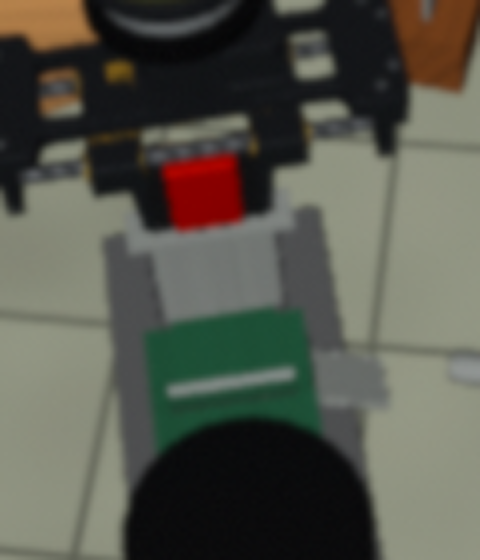

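The wrist view shows the slot at x 296–355, y about 185, the throat block's canister-side edge at y 145 (x 287–364) and the blade parallel to the slot. The side view shows the blade hanging straight and the slot at about (232,382) in the crop.

```bash
python3 - <<'E'
from h import *
import pickle;p=pickle.load(open("pw2.pkl","rb"));w=cv2.imread("pics/w2.png")
g=w.mean(2)
for x in(305,325,345): print(x,dict(zip(range(138,210,1),g[138:210,x].astype(int))))
for y in(182,189): print(y,[(x,int(g[y,x])) for x in list(range(282,302))+list(range(350,370))])
T=np.array([.5889,.125,.264]);a=np.radians(16.4);X=np.array([np.cos(a),np.sin(a),0]);Y=np.array([-np.sin(a),np.cos(a),0])
for nm,u,v,z in [("slot guess ends",.035,0,-.174),("",-.035,0,-.174),("blade bot",.03,0.002,-.094),("",-.03,0.002,-.094),("flange top",.04,.011,-.010),("",-.04,.011,-.010)]:
    print(nm,proj(p,T+u*X+v*Y+[0,0,z]).round(1))
def loc(P): d=onz(p,P,.09)-T;return np.c_[d@X,d@Y].round(4)
print("block far corners",loc([[288,145],[364,145]]))
print("slot",loc([[296,185],[355,185],[325.5,179],[325.5,192]]))
# side view slot
s=cam("side");q=np.array([[232/4+220,382/4+190]]);d=onz(s,q,.09)-T;print("side slot",d@X,d@Y, onz(s,q,.09))
E
```

```text
305 {138: np.int64(65), 139: np.int64(66), 140: np.int64(67), 141: np.int64(65), 142: np.int64(67), 143: np.int64(64), 144: np.int64(50), 145: np.int64(58), 146: np.int64(67), 147: np.int64(65), 148: np.int64(66), 149: np.int64(66), 150: np.int64(68), 151: np.int64(68), 152: np.int64(66), 153: np.int64(65), 154: np.int64(67), 155: np.int64(69), 156: np.int64(67), 157: np.int64(68), 158: np.int64(67), 159: np.int64(66), 160: np.int64(66), 161: np.int64(66), 162: np.int64(66), 163: np.int64(66), 164: np.int64(67), 165: np.int64(66), 166: np.int64(67), 167: np.int64(67), 168: np.int64(68), 169: np.int64(68), 170: np.int64(66), 171: np.int64(66), 172: np.int64(66), 173: np.int64(66), 174: np.int64(67), 175: np.int64(67), 176: np.int64(66), 177: np.int64(61), 178: np.int64(58), 179: np.int64(58), 180: np.int64(51), 181: np.int64(51), 182: np.int64(50), 183: np.int64(50), 184: np.int64(51), 185: np.int64(60), 186: np.int64(109), 187: np.int64(157), 188: np.int64(155), 189: np.int64(150), 190: np.int64(116), 191: np.int64(67), 192: np.int64(65), 193: np.int64(68), 194: np.int64(64), 195: np
[... 3612 characters left out ...]
291, 61), (292, 59), (293, 59), (294, 59), (295, 79), (296, 126), (297, 152), (298, 151), (299, 151), (300, 150), (301, 149), (350, 154), (351, 155), (352, 155), (353, 150), (354, 117), (355, 64), (356, 62), (357, 63), (358, 65), (359, 64), (360, 64), (361, 66), (362, 77), (363, 95), (364, 96), (365, 95), (366, 96), (367, 96), (368, 95), (369, 91)]
slot guess ends [[352.1 184.3]]
 [[293.2 184.4]]
blade bot [[355.6 201.8]]
 [[289.5 201.8]]
flange top [[388.1 226.7]]
 [[256.2 226.7]]
block far corners [[-0.0396  0.0461]
 [ 0.0473  0.0461]]
slot [[-0.0317 -0.0008]
 [ 0.0385 -0.0008]
 [ 0.0034  0.0065]
 [ 0.0034 -0.0094]]
side slot [-0.00065383] [-0.00065765] [[0.58845846 0.1241845  0.09      ]]
```

{"api": "carry_out", "payload": {
  "offset": [
    [0.002,0.001,-0.02],
    [0,0,-0.025],
    [0,0,-0.02],
    [0,0,-0.01],
    [0,0,-0.01],
    [0,0,-0.01],
    [0,0,-0.005],
    [0,0,0]
  ],
  "twist": [-1,0,0,0,0,0,0,0]
}}

```text
clock: 8.8
tool_pos: [0.5906, 0.1261, 0.1635]
eef_rot: [-0.701, -0.095, 0.095, 0.701]
contact_force: [0.1, -0.6, -1.4]
opening: 0.381
```

{"api": "carry_out", "payload": {
  "offset": [
    [0,0,-0.01],
    [0,0,-0.01],
    [0,0,-0.01],
    [0,0,-0.01],
    [0,0,-0.01],
    [0,0,-0.005],
    [0,0,0],
    [0,0,0]
  ],
  "twist": [0,0,0,0,0,0,0,0]
}}

```text
clock: 9.8
tool_pos: [0.591, 0.1261, 0.109]
eef_rot: [-0.701, -0.095, 0.095, 0.701]
contact_force: [0.5, 0.9, -1.8]
opening: 0.387
```

{"api": "carry_out", "payload": {
  "offset": [
    [0,0,-0.002],
    [0,0,-0.002],
    [0,0,-0.001],
    [0,0,0]
  ],
  "twist": [0,0,0,0]
}}

```text
clock: 10.3
tool_pos: [0.5907, 0.1261, 0.104]
eef_rot: [-0.701, -0.095, 0.095, 0.701]
contact_force: [-1.0, -1.0, 1.7]
opening: 0.382
```

{"api": "carry_out", "payload": {
  "offset": [
    [0,0,-0.001],
    [0,0,-0.001],
    [0,0,0],
    [0,0,0]
  ],
  "twist": [0,0,0,0]
}}

```text
clock: 10.8
tool_pos: [0.5906, 0.126, 0.1036]
eef_rot: [-0.701, -0.095, 0.095, 0.701]
contact_force: [-5.3, -0.0, 14.7]
opening: 0.383
```

Firmly seated (14.7 N, tool no longer descending). Releasing and rising.

{"api": "carry_out", "payload": {
  "offset": [
    [0,0,0.001],
    [0,0,0],
    [0,0,0],
    [0,0,0],
    [0,0,0]
  ],
  "twist": [0,0,0,0,0],
  "grip": 0.06
}}

```text
clock: 11.42
tool_pos: [0.5908, 0.1261, 0.1026]
eef_rot: [0.701, 0.095, -0.095, -0.701]
contact_force: [0.4, 0.3, 0.5]
opening: 0.68
```

{"api": "carry_out", "payload": {
  "offset": [
    [0,0,0.01],
    [0,0,0.02],
    [0,0,0.03],
    [0,0,0.04],
    [0,0,0.04],
    [0,0,0.02],
    [0,0,0],
    [0,0,0]
  ],
  "twist": [0,0,0,0,0,0,0,0]
}}

```text
clock: 12.42
tool_pos: [0.5901, 0.126, 0.262]
eef_rot: [0.701, 0.094, -0.095, -0.701]
contact_force: [0.2, 0.3, -0.6]
opening: 0.681
```

```bash
python3 - <<'E'
from h import *
import pickle
p=cam("wrist");w=snapshot("wrist");s=snapshot("side");save("w3",w);save("s3",s)
im=np.hstack([w[:,200:450],cv2.resize(s[190:330,220:340],(343,400),interpolation=cv2.INTER_CUBIC)]);save("v4",im)
st=get_state();print(st["tool_pos"],st["contact_force"],st["opening"])
ps=cam("side")
a=np.radians(15.5);X=np.array([np.cos(a),np.sin(a),0])
for c in ([.5906,.126],):
  for z in(.094,): print(proj(ps,[np.r_[c,z]+.04*X,np.r_[c,z]-.04*X]),proj(ps,[np.r_[c,.144]]),proj(p,[np.r_[c,.094]+.04*X,np.r_[c,.094]-.04*X]))
E
```

```text
[0.58994202 0.12597654 0.26148434] [-0.5045045   0.55922844 -0.45123288] 0.6812856436781515
[[258.58471147 287.9930293 ]
 [294.87066162 282.47810548]] [[274.86098886 273.59159101]] [[357.27841108 185.59840849]
 [288.83987882 185.72343478]]
```

View pics/v4.png

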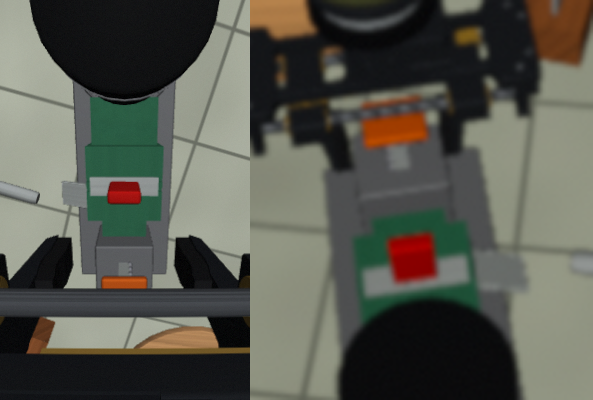

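The gate plate is home: the flange lies flat on the green block and is parallel to the slot in both views (wrist part (124,186), side part (415,275)). The orange paddle is up at about (125,283) in the wrist part. Now the paddle, with the fingers closed.

{"api": "carry_out", "payload": {
  "offset": [
    [0.006,-0.02,0],
    [0.008,-0.03,0],
    [0.008,-0.03,0],
    [0.008,-0.025,0],
    [0,0,-0.03],
    [0,0,-0.03],
    [0,0,-0.03],
    [0,0,-0.01]
  ],
  "twist": [0,0,0,0,0,0,0,0],
  "grip": 0
}}

```text
clock: 13.52
tool_pos: [0.6195, 0.0192, 0.1606]
eef_rot: [0.701, 0.093, -0.096, -0.701]
contact_force: [-0.4, 0.1, -0.6]
opening: 0.007
```

{"api": "carry_out", "payload": {
  "offset": [
    [0,0,0],
    [0,0,-0.004],
    [0,0,0],
    [0,0,0]
  ],
  "twist": [0,0,0,0]
}}

```text
clock: 14.02
tool_pos: [0.6211, 0.0211, 0.1594]
eef_rot: [0.701, 0.095, -0.095, -0.701]
contact_force: [0.4, -0.7, -0.1]
opening: 0.005
```

{"api": "carry_out", "payload": {
  "offset": [
    [0,0,-0.003],
    [0,0,-0.003],
    [0,0,0],
    [0,0,0]
  ],
  "twist": [0,0,0,0]
}}

```text
clock: 14.52
tool_pos: [0.6208, 0.0211, 0.1527]
eef_rot: [-0.701, -0.095, 0.095, 0.701]
contact_force: [-0.5, 0.4, -0.3]
opening: 0.002
```

{"api": "carry_out", "payload": {
  "offset": [
    [0,0,-0.002],
    [0,0,-0.002],
    [0,0,0],
    [0,0,0]
  ],
  "twist": [0,0,0,0]
}}

```text
clock: 15.02
tool_pos: [0.621, 0.0211, 0.1494]
eef_rot: [-0.701, -0.095, 0.095, 0.701]
contact_force: [-2.1, 0.4, 5.0]
opening: 0.006
```

{"api": "carry_out", "payload": {
  "offset": [
    [0,0,-0.002],
    [0,0,-0.002],
    [0,0,0],
    [0,0,0]
  ],
  "twist": [0,0,0,0]
}}

```text
clock: 15.52
tool_pos: [0.621, 0.021, 0.1455]
eef_rot: [-0.701, -0.095, 0.095, 0.701]
contact_force: [-2.4, 0.7, 5.8]
opening: 0.009
```

{"api": "carry_out", "payload": {
  "offset": [
    [0,0,-0.004],
    [0,0,-0.004],
    [0,0,-0.004],
    [0,0,-0.004],
    [0,0,-0.003],
    [0,0,0],
    [0,0,0]
  ],
  "twist": [0,0,0,0,0,0,0]
}}

```text
clock: 16.4
tool_pos: [0.621, 0.0211, 0.1261]
eef_rot: [-0.701, -0.095, 0.095, 0.701]
contact_force: [-1.2, -0.3, 6.2]
opening: 0.004
```

{"api": "carry_out", "payload": {
  "offset": [
    [0,0,-0.003],
    [0,0,0],
    [0,0,0]
  ],
  "twist": [0,0,0]
}}

```text
clock: 16.77
tool_pos: [0.621, 0.0211, 0.1235]
eef_rot: [-0.701, -0.095, 0.095, 0.701]
contact_force: [-2.1, 0.2, 10.2]
opening: 0.005
```

{"api": "carry_out", "payload": {
  "offset": [
    [0,0,-0.003],
    [0,0,0],
    [0,0,0]
  ],
  "twist": [0,0,0]
}}

```text
clock: 17.15
tool_pos: [0.621, 0.0211, 0.12]
eef_rot: [-0.701, -0.095, 0.095, 0.701]
contact_force: [-1.2, 0.3, 6.6]
opening: 0.003
```

{"api": "carry_out", "payload": {
  "offset": [
    [0,0,-0.003],
    [0,0,0],
    [0,0,0]
  ],
  "twist": [0,0,0]
}}

```text
clock: 17.52
tool_pos: [0.6209, 0.0211, 0.1168]
eef_rot: [0.701, 0.095, -0.095, -0.701]
contact_force: [-0.3, -0.2, 4.3]
opening: 0.006
```

The force profile matches: a peak just past click 2 and a dip short of click 3. 3 mm more.

{"api": "carry_out", "payload": {
  "offset": [
    [0,0,-0.003],
    [0,0,0],
    [0,0,0],
    [0,0,0]
  ],
  "twist": [0,0,0,0]
}}

```text
clock: 18.02
tool_pos: [0.621, 0.021, 0.1143]
eef_rot: [-0.701, -0.095, 0.095, 0.701]
contact_force: [-2.1, -0.1, 8.2]
opening: 0.008
```

```bash
python3 - <<'E'
from h import *
w=snapshot("wrist");s=snapshot("side");t=snapshot("top")
im=np.hstack([w[:,200:450],cv2.resize(s[190:330,220:340],(343,400),interpolation=cv2.INTER_CUBIC)]);
im=np.vstack([im,cv2.resize(s[80:200,230:420],(593,200))[:, :]]);save("v5",im)
for _ in range(3):
    st=get_state();print(st["tool_pos"],st["contact_force"],st["clock"]);snapshot("top")
E
```

```text
[0.62096276 0.02107801 0.11433124] [-1.82311069 -0.21217555  7.52657214] 18.175
[0.62093118 0.02104738 0.11429858] [-2.18931387  0.13253589  8.5827683 ] 18.225
[0.62094339 0.02109335 0.11430145] [-1.41277912  0.06682418  8.08405011] 18.275
```

View pics/v5.png

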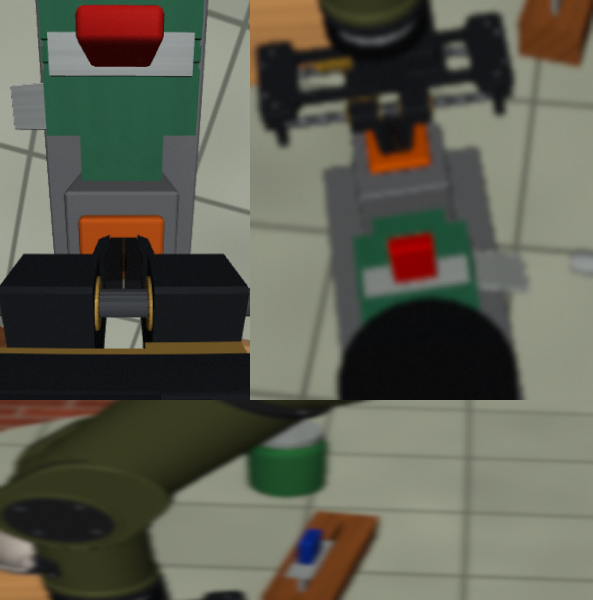

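The fingers are centred on the orange pad (125,235). The red-handled plate is still flat and home, the blue plate is still in the rack and the jar is standing. Depth is 35.7 mm at about 8 N, which is the third click. Handing in.

```bash
python3 -c "
from h import *
print(job.finish_job())"
```

```text
the job is handed in; nothing more can be done
None
```

The red-handled gate plate is fully home in the dispenser's slot and released, and the arm is holding the orange paddle at its third click. I handed the job in at about 18 s.

- **Gripping the plate:** I pinched the handle along its 34 mm side instead of the suggested 14 mm side. The gripper's body is wide along the jaws and could have hit the canister on the way down.
- **Plate home:** it went down without resistance until the flange met the block, where I pressed to about 15 N. After release, the pictures show the flange flat on the block's top.
- **Paddle:** the fingertips are at z 0.1143 m, about 35.7 mm of travel, pushing 7.5 to 8.6 N. The force peaked at 10.2 N just past the second click and dipped to 4.3 N before the third, as described.
- **Other items:** the last pictures show the blue-handled plate still in the rack and the jar standing. The scoop was only partly in view and looked unmoved.
- **Disagreements:** the wrist and side cameras differed by about 4 mm on the slot's position along its length. I went to a point in between, which was within the slot's play. No checks failed.

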